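# Set the focus dial: down to the stop, four clicks back

## Robot

A 6-joint arm with a two-finger parallel gripper is mounted at the origin on the work surface. World frame = base frame: x ahead of the robot, y to its left, z up, the work surface at z = 0. Lengths are in m, angles in rad, forces in N, time in s.
With the tool pointing down it reaches from about 0.275 to 0.85 m from the base axis. Payload 5.2 kg.
Tool frame: the origin (TCP) lies at the very end of the fingers, on their centre line; the grasp point (between the pads) lies manip.grasp_offset behind it (manip.grasp_offset is the distance from the TCP to the grasp point, in m); z points along the fingers, y is the line along which they close (so a half turn about z gives the same grasp; the last joint's range is limited). The gripper opens to 85 mm and grips with 20 to 120 N. Pads are 22 mm wide; open, the fingers measure 114 mm over their backs; the gripper's body (76 mm by 85 mm) begins 54 mm behind the grasp point. The pads swing forward as they close: fully open they stand 13 mm farther back than shut.
Start: joints at [0.926, 0.259, 1.535, -0, 1.348, -0.203], TCP at [0.235, 0.497, 0.231] pointing down, gripper open.
Joint ranges: [-3.14, 3.14], [-0.91, 2.08], [0.19, 2.58], [-1.22, 4.36], [0.22, 2.71], [-3.12, 3.12]. Speed limits (rad/s): [2.57, 2.57, 3.14, 3.14, 3.14, 3.14].

## Interface

Orientations are given as a unit quaternion [w, x, y, z].
In Python, from plant import manip gives the robot as it stands.
- The arm moves only by the tool apply_moves, never from a script. Its argument "motion" is one flat list of numbers, 6 for each row, row after row: the shift along the world's x, y, z in m, then the turn, a rotation vector about the world's x, y, z in degrees. In form: [x, y, z, ax, ay, az, x, y, z, ax, ay, az, ...]. A call has 1 to 12 rows; each row is the pose to reach, as a shift and turn from the pose commanded when the call began; what a row does not reach only later rows make up. A row lasts 1/10 s, in which the tool goes at most 50 mm and 8.59 degrees, less where a joint would pass 70% of its speed; a pose out of reach is approached as far as the arm can. A call with a gripper value outside its range is refused whole. "grip" is the gripper's target within -1 to 1 (shut at 1, half-way at 0, fully open at -1), set as the call begins (left out, the last holds). The fingers move at their own pace and stop on an object; "newtons" is the grip in N (left out, the last holds). Time passes only in rows, so rows that repeat a pose let the fingers close. It gives the time, the measured TCP pose, the force, the opening and the grip force at its end, in the units of the state.
- manip.read_state(): the state, without advancing time (a new reading comes with each control period).
- manip.read_camera(name): name is "side" or "top" or "wrist"; returns a dict with "pixels" (400x640x3 uint8, blue, green, red), "range_z" (400x640 float32, m along the optical axis (not along the pixel's ray), 0 where there is no reading), "K" (3x3 intrinsics, pixels), "R" (3x3) and "t" (3): a world point X has camera coordinates R X + t; the wrist camera has in their place "mount" (4x4, takes a point from camera to tool coordinates, whose origin is the TCP and whose axes are the flange's). Camera axes: x right, y down, z forward; pixel columns grow to the right and rows downward; lengths in m; the calibration is good to about 2 mm. A picture is of the moment at which its call begins: read the wrist's pose just before it.
- manip.finish_job(): hands the job in; it is judged then, once.
The state is a dict: "time": time; "qpos": joint angles; "joint_velocities": joint speeds; "tau": joint torques, N m; "position": TCP position; "orientation": TCP orientation; "contact_force": force on the tool from outside, world axes, zero at the start; "moment": the same for the moment, N m; "grip_width": opening from 0.0 (shut) to 1.0 (fully open); "finger_force": force on a finger pad.
Only numpy, scipy, OpenCV 4.12 (cv2) and the standard library are available. Lean on these libraries where they do the work, as an engineer would, in place of code of your own. Each camera call takes 0.05 s, during which the arm holds its last target. There are 200 camera calls.

## Task

Set the low digital microscope's focus to its starting point: turn the dial on top clockwise until it comes up against its stop, without forcing it, then turn it back (counterclockwise) exactly four clicks and let go. The microscope only stands on smooth glides, so do not push or twist it out of its place, and leave the other things on the table where they are.

Things in the scene. Friction and masses are not known exactly. Their poses are not given: they have to be found in the camera images.
- microscope: Low white digital microscope, 1.4 to 1.9 kg, loose on smooth glides. Base 230 x 160 x 28 mm, arm top 118 mm above the table, pillar at the far end. Origin: under the base, on the dial's vertical axis; x to the pillar, z up; base spans x -105 to 125, y -80 to 80 mm. It turns on the table if the dial is twisted at the stop with over about 0.7 N m; about 5 N sideways slides or tips it.
- dial_grip (a point): Black focus dial on the microscope's arm: upright bar grip 46 mm long, 14 mm thick, 32 mm high, with a pale line along its top, on a grey 52 mm flange. The point lies on the turning axis, 157 mm above the table, 9 mm below the bar's top, 23 mm above the flange; x runs along the bar, y across it (the way to pinch it), z up. It turns with the dial.
- dial_flange (a point): Top centre of the dial's flange, 134 mm above the table, turning with it. Clockwise from above leads to a hard stop, 2 to 5 clicks away at the start, placed differently every time and not visible. Travel: 8 clicks of 0.3 rad; a spring pulls the dial into each click, and about 0.2 N m is needed to pass between clicks. Against the stop the dial sits in click zero.
- lens_tip (a point): Centre of the lower face of the lens barrel (32 mm wide, black with a steel nose) under the arm, about 60 mm above the table; the dial raises it by 0.45 mm for each click counterclockwise.
- base_front (a point): Point on the microscope's base, on top of its front edge: 100 mm from the dial's axis towards -x of the microscope, 28 mm above the table.
- base_back (a point): Point on the microscope's base, on top of its back edge behind the pillar: 120 mm from the dial's axis along +x of the microscope, 28 mm above the table.
- slide_box: Open wooden box with upright glass slides, 110 x 85 x 30 mm; bystander. Origin under its centre.
- petri_dish: Closed clear dish, 90 mm wide, 18 mm high, beside the microscope; bystander. Origin under its centre.
- brush: Brush 150 mm long, lying beside the microscope; bystander.
- jar: Specimen jar with black cap, 56 mm wide, 75 mm high; bystander. Origin under its centre.
- beaker: Glass beaker, 66 mm wide, 85 mm high; bystander. Origin under its centre.
- vial: Amber glass vial, 22 mm wide, 52 mm high, beside the microscope; bystander. Origin under its centre.
- loupe: Black stand loupe, 50 mm wide, 34 mm high; bystander. Origin under its centre.

How it is judged:
By the outcome, as a careful person would: the job done as asked, in the order asked, and still so for the second after the job is handed in, with the robot touching nothing.
It also fails if it takes over 59 s, if anything falls off the work surface, if the arm or the gripper's body presses on something with over 40 N, if the wrist force passes 120 N, or if a joint passes its speed limit or range.

## Working session

There is one attempt and no reset: what is moved stays moved. The work goes in short steps, Python scripts to look and compute and a tool call to move; the robot and the scene stay as the last step left them, time stands still between calls to the robot, and variables do not carry over. Pictures are saved under pics/ and viewed, at most 10 in all, crops included, and the job is handed in when it is done.

Besides the shell and the picture viewer there is one more tool, called after "Emit:" as name(argument=value, ...) on one line, values as JSON. apply_moves: Moves the arm, as the interface text tells. Its arguments: {"type":"object","properties":{"motion":{"type":"array","items":{"type":"number"}},"grip":{"type":"number"},"newtons":{"type":"number"}},"required":["motion"]}

```bash
mkdir -p pics; cat > h.py <<'E'
import numpy as np,cv2
from plant import manip
def world(c,u,v,z=None):
    d=c["range_z"][int(v),int(u)] if z is None else z
    p=np.linalg.inv(c["K"])@np.array([u,v,1.])*d
    return c["R"].T@(p-c["t"])
def cloud(c):
    v,u=np.mgrid[:400,:640]; d=c["range_z"]
    p=np.stack([u,v,np.ones_like(u)],-1)@np.linalg.inv(c["K"]).T*d[...,None]
    return (p-c["t"])@c["R"]
E
python3 - <<'E'
from h import *
s=manip.read_state();print(s, manip.grasp_offset)
a=manip.read_camera("top");b=manip.read_camera("side")
cv2.imwrite("pics/top.png",a["pixels"]);cv2.imwrite("pics/side.png",b["pixels"])
P=cloud(a);np.save("top.npy",P);np.save("topimg.npy",a["pixels"])
m=(P[...,2]>.135)&(P[...,2]<.18)&(a["range_z"]>0)
n,l,st,ce=cv2.connectedComponentsWithStats(m.astype('uint8'))
for i in range(1,n):
    if st[i,4]>15: print(st[i],np.median(P[l==i],0))
E
```

```text
{'time': 0.0, 'qpos': array([ 9.26203430e-01,  2.59354835e-01,  1.53609534e+00, -4.33920762e-05,
        1.34803672e+00, -2.02831227e-01]), 'joint_velocities': array([ 6.61671321e-05, -1.12928138e-03,  2.08302702e-04, -2.66937464e-04,
       -5.27704320e-04,  5.66975439e-04]), 'tau': array([ 1.11050907e-03, -4.46043599e+01, -2.90578455e+01, -4.24100426e-04,
        1.15766516e-02,  1.63567336e-06]), 'position': array([0.23481448, 0.49674828, 0.23046343]), 'orientation': array([-3.70120424e-04,  2.19084348e-01,  9.75705463e-01, -8.72061955e-04]), 'contact_force': array([ 0.49412104,  0.0416058 , -0.62892253]), 'moment': array([-0.00621157, -0.00287123,  0.0267739 ]), 'finger_force': 0.0, 'grip_width': 0.9980283012723847} 0.0187
[503 142   8   5  18] [ 0.71776277 -0.61905563  0.15687705]
[269 175  15  14 105] [0.58846048 0.12135513 0.16201873]
[ 572  179   56   38 1080] [ 0.54252528 -0.88223798  0.14357577]
[   4  200   39   44 1121] [0.45153103 0.89973744 0.14297477]
[ 589  340   51   40 1282] [ 0.0555124  -0.90280218  0.14417855]
[290 353  19  23  81] [0.04984802 0.04202702 0.15355222]
```

View pics/top.png

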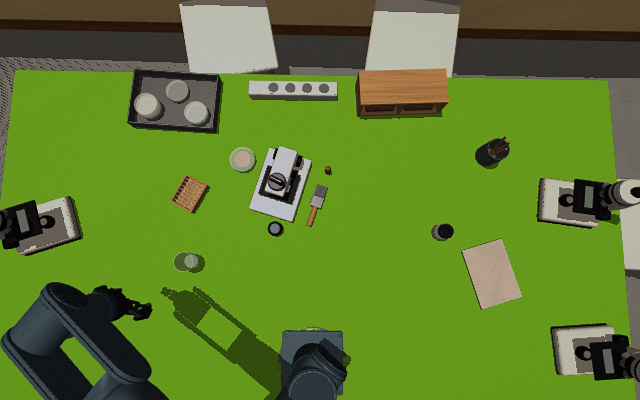

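The top view shows the microscope at about px (278,185), with the dial at (277,181) and the pillar pointing up-right in the image. The slide box, dish, vial, brush and loupe stand around it at table height.

```bash
python3 - <<'E'
from h import *
P=np.load("top.npy");im=np.load("topimg.npy")
r=(slice(130,235),slice(230,340))
Q=P[r]
for lo,hi in((.148,.18),(.105,.124),(.02,.036)):
    q=Q[(Q[...,2]>lo)&(Q[...,2]<hi)]
    near=np.hypot(q[:,0]-.588,q[:,1]-.12)<.16; q=q[near]
    rc=cv2.minAreaRect((q[:,:2]*1000).astype('float32'))
    w,v=np.linalg.eigh(np.cov(q[:,:2].T)); print(lo,len(q),q.mean(0).round(4),rc,np.degrees(np.arctan2(v[1,1],v[0,1])),np.sqrt(w))
cv2.imwrite("pics/crop.png",cv2.resize(im[140:225,240:335],None,fx=6,fy=6,interpolation=cv2.INTER_CUBIC))
E
```

```text
0.148 73 [0.5909 0.1201 0.1632] ((591.7822875976562, 120.67684936523438), (44.65424346923828, 13.731790542602539), 65.23878479003906) 64.5731482202209 [0.00427508 0.01325975]
0.105 716 [0.641  0.1046 0.1165] ((630.4359741210938, 109.12916564941406), (65.54578399658203, 160.60205078125), 72.9783935546875) 164.08081171110825 [0.020166   0.04623296]
0.02 1658 [0.5622 0.1183 0.0271] ((591.260498046875, 107.17008972167969), (294.8199462890625, 271.6959533691406), 20.982688903808594) 165.14541117331964 [0.06235793 0.07467486]
```

View pics/crop.png

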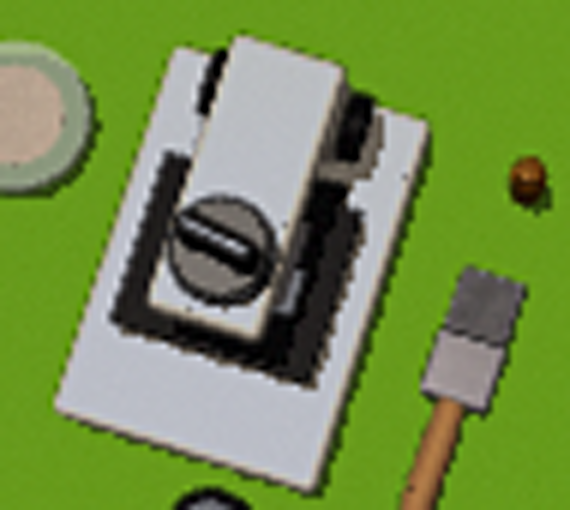

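Crop: the dial bar (pale line) runs from about px (180,215) to (262,262), nearly across the arm. Bar centre is ≈ (0.591, 0.1205), top at z ≈ 0.163 and yaw ≈ 65°, and the measured size of 45 x 14 mm matches what was given. I'll go above it with the closing axis at yaw −25°.

Emit:
apply_moves(motion=[0.03,-0.031,0,0,0,-7.5,0.06,-0.063,0,0,0,-15,0.09,-0.094,0,0,0,-22.5,0.119,-0.125,0,0,0,-30,0.148,-0.157,0,0,0,-37.5,0.178,-0.188,0,0,0,-45,0.208,-0.219,0,0,0,-52.5,0.237,-0.251,0,0,0,-60,0.267,-0.282,0,0,0,-67.5,0.297,-0.313,0,0,0,-75,0.326,-0.345,0,0,0,-82.5,0.356,-0.376,0,0,0,-90])

```text
time: 1.3
position: [0.5919, 0.1196, 0.2308]
orientation: [-0.0, 0.846, 0.533, -0.0]
contact_force: [0.9, 0.1, 0.2]
grip_width: 1.0
finger_force: 0.0
```

Emit:
apply_moves(motion=[0,0,0,0,0,0,0,0,0,0,0,0,0,0,0,0,0,0])

```text
time: 1.6
position: [0.5902, 0.1219, 0.2309]
orientation: [-0.001, 0.844, 0.536, -0.001]
contact_force: [-0.5, 0.4, -0.9]
grip_width: 1.0
finger_force: 0.0
```

```bash
cat >> h.py <<'E'
from scipy.spatial.transform import Rotation as Ro
def wristcloud():
    s=manip.read_state();c=manip.read_camera("wrist")
    R=Ro.from_quat(s["orientation"],scalar_first=True).as_matrix()
    M=c["mount"]; c["R"]=(R@M[:3,:3]).T; c["t"]=-c["R"]@(s["position"]+R@M[:3,3])
    return s,c,cloud(c)
def bar(P,z0=.155,z1=.175,c0=(.591,.1205)):
    m=(P[...,2]>z0)&(P[...,2]<z1)&(np.hypot(P[...,0]-c0[0],P[...,1]-c0[1])<.032)
    q=P[m]; rc=cv2.minAreaRect((q[:,:2]*1000).astype('float32'))
    w,v=np.linalg.eigh(np.cov(q[:,:2].T))
    print("bar",len(q),q.mean(0).round(4),rc,"yaw",np.degrees(np.arctan2(v[1,1],v[0,1]))%180)
def st(s):
    R=Ro.from_quat(s["orientation"],scalar_first=True).as_matrix()
    print(s["time"],s["position"].round(4),"yyaw",np.degrees(np.arctan2(R[1,1],R[0,1])).round(2),"z",R[:,2].round(3),"F",s["contact_force"].round(2),"M",s["moment"].round(3),"g",s["grip_width"],s["finger_force"])
E
python3 - <<'E'
from h import *
s,c,P=wristcloud(); st(s);print(s["qpos"])
cv2.imwrite("pics/w1.png",c["pixels"]); bar(P)
t=manip.read_camera("top"); bar(cloud(t))
b=manip.read_camera("side"); bar(cloud(b))
E
```

```text
1.6 [0.5902 0.1219 0.2309] yyaw -25.23 z [-0.001  0.    -1.   ] F [-0.51  0.39 -0.92] M [0.023 0.065 0.005] g 0.9999390913315708 0.0
[1.85334830e-02 3.54347928e-01 1.40220494e+00 4.77913918e-04
 1.38651917e+00 4.58800082e-01]
bar 1445 [0.5938 0.1239 0.1657] ((592.8720703125, 121.59625244140625), (45.967647552490234, 13.821702003479004), 64.59166717529297) yaw 64.3017048890523
bar 1 [0.5898 0.1318 0.1571] ((589.7841186523438, 131.79541015625), (0.0, 0.0), 0.0) yaw nan
bar 43 [0.5889 0.1161 0.1646] ((591.3279418945312, 120.14100646972656), (43.9693717956543, 13.872820854187012), 61.25861358642578) yaw 66.34598944217338h.py:20: RuntimeWarning: Degrees of freedom <= 0 for slice
  w,v=np.linalg.eigh(np.cov(q[:,:2].T))
  c *= np.true_divide(1, fact)
  c *= np.true_divide(1, fact)
```

View pics/w1.png

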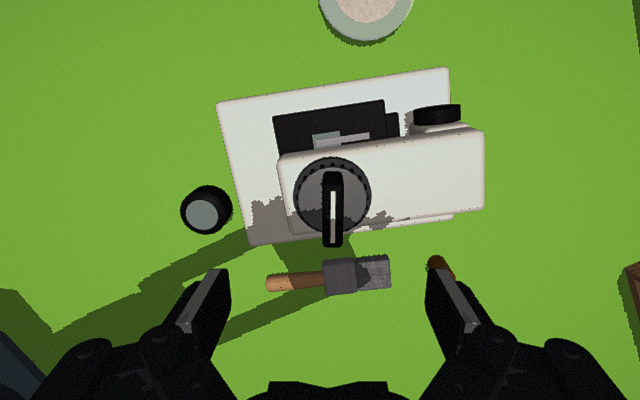

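The wrist view shows the dial at px (333,195), with its bar upright at x ≈ 333. The fingers are centred at x ≈ 328, so the bar is about 2 mm off along the closing axis. I'll descend with that correction and close part-way.

Emit:
apply_moves(motion=[0.002,0,-0.03,0,0,0,0.002,0,-0.055,0,0,0,0.002,0,-0.075,0,0,0,0.002,0,-0.085,0,0,0,0.002,0,-0.09,0,0,0,0.002,0,-0.09,0,0,0,0.002,0,-0.09,0,0,0], grip=0.2, newtons=20)

```text
time: 2.45
position: [0.5938, 0.1214, 0.1425]
orientation: [0.0, 0.845, 0.535, 0.001]
contact_force: [1.1, 0.3, -0.3]
grip_width: 0.402
finger_force: 0.0
```

```bash
python3 - <<'E'
from h import *
s,c,P=wristcloud(); st(s)
cv2.imwrite("pics/w2.png",c["pixels"]); bar(P)
E
```

```text
2.45 [0.5938 0.1214 0.1425] yyaw -25.29 z [ 0.002  0.    -1.   ] F [ 1.12  0.31 -0.29] M [ 0.015 -0.018  0.004] g 0.4018251856818929 0.0
bar 5688 [0.5945 0.1263 0.1655] ((595.2052001953125, 124.8613510131836), (47.732723236083984, 45.40400695800781), 15.54721450805664) yaw 154.46136054228342
```

View pics/w2.png

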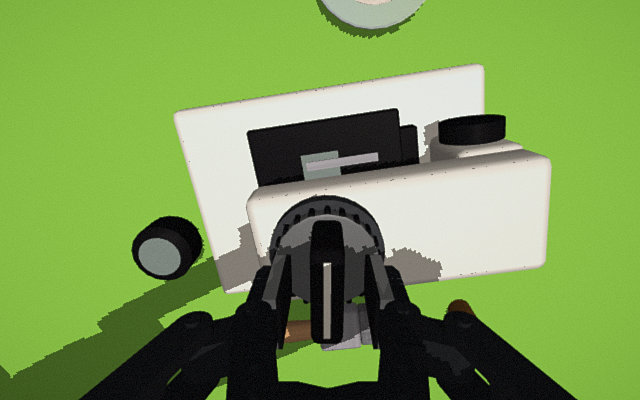

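The fingers straddle the bar: the left finger is at x ≈ 277 and the right at x ≈ 375, with the bar at x ≈ 328, so it is centred to within about 1 mm. Closing gently.

Emit:
apply_moves(motion=[0,0,-0.001,0,0,0,0,0,-0.001,0,0,0,0,0,-0.001,0,0,0,0,0,-0.001,0,0,0], grip=0.6, newtons=20)

```text
time: 2.9
position: [0.5932, 0.1212, 0.1405]
orientation: [0.0, 0.845, 0.535, 0.0]
contact_force: [0.1, 0.2, 0.5]
grip_width: 0.202
finger_force: 0.0
```

```bash
python3 - <<'E'
from h import *
for i in range(3):
    s,c,P=wristcloud(); st(s)
p=c["pixels"]; cv2.imwrite("pics/w3.png",cv2.resize(p[200:380,230:430],None,fx=3,fy=3))
E
```

```text
2.9 [0.5932 0.1212 0.1405] yyaw -25.32 z [ 0.  0. -1.] F [0.1  0.24 0.47] M [-0.045 -0.006 -0.013] g 0.20217694593699523 0.0
2.95 [0.5932 0.1212 0.1404] yyaw -25.32 z [ 0.  0. -1.] F [-0.61  0.55  0.13] M [-0.017 -0.022  0.04 ] g 0.20022908729655026 0.0
3.0 [0.5932 0.1212 0.1403] yyaw -25.31 z [ 0.  0. -1.] F [-0.76 -0.2   0.4 ] M [-0.034 -0.015 -0.043] g 0.19977422682370086 0.0
```

View pics/w3.png

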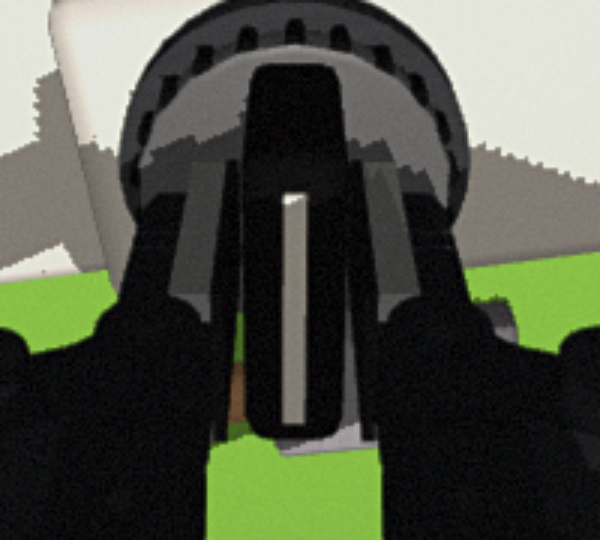

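Emit:
apply_moves(motion=[0,0,0,0,0,0,0,0,0,0,0,0,0,0,0,0,0,0,0,0,0,0,0,0], grip=1, newtons=25)

```text
time: 3.45
position: [0.5932, 0.1212, 0.1404]
orientation: [0.0, 0.845, 0.535, 0.0]
contact_force: [-0.8, 0.0, 0.0]
grip_width: 0.154
finger_force: 26.9
```

```bash
cat > m.py <<'E'
from h import *
a=[]
for i in range(4):
    manip.read_camera("wrist"); s=manip.read_state(); a.append(np.r_[s["contact_force"],s["moment"]])
st(s); print("mean F,M",np.mean(a,0).round(3))
E
python3 m.py
```

```text
3.65 [0.5932 0.1212 0.1404] yyaw -25.31 z [ 0. -0. -1.] F [ 0.83 -0.3   0.38] M [-0.072  0.013 -0.045] g 0.1588311899668558 26.97544902563095
mean F,M [ 0.281 -0.794  0.803 -0.047  0.03  -0.05 ]
```

Emit:
apply_moves(motion=[0,0,0,0,0,-3,0,0,0,0,0,-6,0,0,0,0,0,-9,0,0,0,0,0,-12,0,0,0,0,0,-15,0,0,0,0,0,-17,0,0,0,0,0,-17])

```text
time: 4.35
position: [0.5932, 0.1212, 0.1404]
orientation: [0.0, 0.915, 0.404, 0.0]
contact_force: [0.3, -0.3, 1.6]
grip_width: 0.16
finger_force: 27.1
```

```bash
python3 m.py
```

```text
4.55 [0.5932 0.1212 0.1404] yyaw -42.27 z [ 0.  0. -1.] F [-1.3  -0.56  1.89] M [-0.116  0.039 -0.068] g 0.15847392502769928 27.112188041210175
mean F,M [-0.573 -0.516  1.696 -0.072  0.035 -0.055]
```

Emit:
apply_moves(motion=[0,0,0,0,0,-3,0,0,0,0,0,-6,0,0,0,0,0,-9,0,0,0,0,0,-12,0,0,0,0,0,-15,0,0,0,0,0,-17,0,0,0,0,0,-17])

```text
time: 5.25
position: [0.5932, 0.1212, 0.1404]
orientation: [0.0, 0.964, 0.265, 0.0]
contact_force: [-0.6, -0.1, 2.0]
grip_width: 0.162
finger_force: 27.2
```

```bash
python3 m.py
```

```text
5.45 [0.5932 0.1212 0.1404] yyaw -59.27 z [ 0. -0. -1.] F [-0.65 -0.13  2.2 ] M [-0.129  0.05  -0.048] g 0.15999227274330996 27.165980637073517
mean F,M [-0.919 -0.419  2.226 -0.079  0.067 -0.072]
```

Emit:
apply_moves(motion=[0,0,0,0,0,-1.5,0,0,0,0,0,-3,0,0,0,0,0,-3])

```text
time: 5.75
position: [0.5932, 0.1212, 0.1404]
orientation: [0.0, 0.971, 0.239, 0.0]
contact_force: [-0.5, -0.7, 2.7]
grip_width: 0.159
finger_force: 27.2
```

```bash
python3 m.py
```

```text
5.95 [0.5932 0.1212 0.1403] yyaw -62.31 z [ 0.  0. -1.] F [-1.35 -1.23  2.44] M [-0.034  0.113 -0.141] g 0.16005205210864154 27.23862200975418
mean F,M [-0.252 -0.852  2.225 -0.084  0.111 -0.151]
```

Emit:
apply_moves(motion=[0,0,0,0,0,-1,0,0,0,0,0,-2,0,0,0,0,0,-2])

```text
time: 6.25
position: [0.5932, 0.1212, 0.1404]
orientation: [0.0, 0.975, 0.222, 0.0]
contact_force: [-0.5, -0.4, 4.0]
grip_width: 0.154
finger_force: 27.5
```

```bash
python3 m.py
```

```text
6.45 [0.5932 0.1212 0.1404] yyaw -64.31 z [ 0. -0. -1.] F [-1.12 -0.85  3.15] M [-0.113  0.061 -0.07 ] g 0.1574730372904257 27.286496758461
mean F,M [-1.048 -0.123  2.983 -0.108  0.08  -0.104]
```

Emit:
apply_moves(motion=[0,0,0,0,0,-1,0,0,0,0,0,-2,0,0,0,0,0,-2])

```text
time: 6.75
position: [0.5932, 0.1212, 0.1404]
orientation: [0.0, 0.979, 0.205, 0.0]
contact_force: [-0.5, -1.6, 3.6]
grip_width: 0.159
finger_force: 27.3
```

```bash
python3 m.py
```

```text
6.95 [0.5932 0.1212 0.1404] yyaw -66.31 z [ 0.  0. -1.] F [-0.42 -0.56  4.21] M [-0.067  0.133  0.085] g 0.15790513804477962 27.31003224849701
mean F,M [-0.804 -0.738  3.668 -0.091  0.107  0.004]
```

Emit:
apply_moves(motion=[0,0,0,0,0,-1,0,0,0,0,0,-2,0,0,0,0,0,-2])

```text
time: 7.25
position: [0.5932, 0.1213, 0.1404]
orientation: [-0.0, 0.982, 0.188, 0.0]
contact_force: [-1.1, -0.2, 3.2]
grip_width: 0.161
finger_force: 27.4
```

```bash
python3 m.py
```

```text
7.45 [0.5932 0.1212 0.1403] yyaw -68.31 z [ 0.  0. -1.] F [-1.    0.92  3.63] M [0.013 0.16  0.079] g 0.15795200197166065 27.359406352043152
mean F,M [-0.935  0.068  3.811 -0.031  0.126  0.123]
```

```bash
cat > b.py <<'E'
from h import *
import sys
s,c,P=wristcloud(); st(s)
p=c["pixels"][200:380,230:430].astype(int); cv2.imwrite("pics/%s.png"%sys.argv[1],cv2.resize(p.astype('uint8'),None,fx=3,fy=3))
Q=P[200:380,230:430]
m=(p.min(-1)>110)&(abs(Q[...,2]-.166)<.004)&(np.hypot(Q[...,0]-.593,Q[...,1]-.121)<.026)
q=Q[m]; print(m.sum(),q.mean(0)); 
vx,vy,_,_=cv2.fitLine(q[:,:2].astype('float32'),cv2.DIST_HUBER,0,1e-4,1e-4).ravel(); print("line yaw",np.degrees(np.arctan2(vy,vx))%180-90)
# base: white arm long edges yaw
m=(abs(P[...,2]-.118)<.003); a=P[m]; rc=cv2.minAreaRect((a[:,:2]*1000).astype('float32')); print("arm",rc)
E
python3 b.py w4
```

```text
7.45 [0.5932 0.1212 0.1403] yyaw -68.31 z [ 0.  0. -1.] F [-1.    0.92  3.63] M [0.013 0.16  0.079] g 0.15795200197166065 27.359406352043152
54 [0.59840225 0.12263894 0.16695124]
line yaw -68.22999
arm ((631.3583374023438, 110.04457092285156), (64.57017517089844, 157.37416076660156), 73.20199584960938)
```

View pics/w4.png

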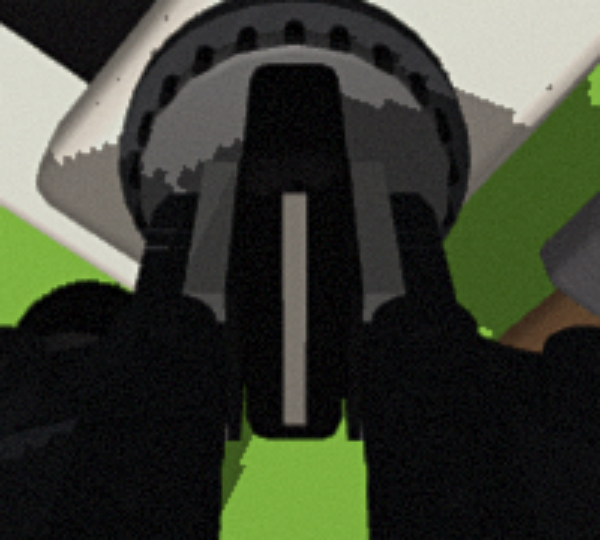

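The dial line follows the gripper (yaw −68.2°) and the microscope arm hasn't turned (73.2° against 73.0° before). Continuing in small steps.

Emit:
apply_moves(motion=[0,0,0,0,0,-1,0,0,0,0,0,-2,0,0,0,0,0,-2])

```text
time: 7.8
position: [0.5932, 0.1212, 0.1404]
orientation: [-0.0, 0.985, 0.171, 0.0]
contact_force: [-1.2, -0.5, 3.9]
grip_width: 0.163
finger_force: 27.4
```

```bash
python3 m.py
```

```text
8.0 [0.5932 0.1213 0.1404] yyaw -70.31 z [ 0.  0. -1.] F [-1.69  0.76  5.13] M [0.013 0.101 0.193] g 0.157148991418554 27.420983612537384
mean F,M [-0.77   0.38   4.334  0.029  0.109  0.197]
```

Emit:
apply_moves(motion=[0,0,0,0,0,-1,0,0,0,0,0,-2,0,0,0,0,0,-2])

```text
time: 8.3
position: [0.5932, 0.1212, 0.1403]
orientation: [-0.0, 0.988, 0.153, 0.0]
contact_force: [0.3, -0.2, 3.1]
grip_width: 0.156
finger_force: 27.3
```

```bash
python3 m.py
```

```text
8.5 [0.5931 0.1212 0.1403] yyaw -72.31 z [ 0.  0. -1.] F [-1.53  0.55  2.19] M [ 0.075  0.125 -0.024] g 0.15815639518733135 27.2781702876091
mean F,M [-1.073 -0.122  3.867  0.07   0.119 -0.01 ]
```

Emit:
apply_moves(motion=[0,0,0,0,0,-1.5,0,0,0,0,0,-3,0,0,0,0,0,-4.5,0,0,0,0,0,-4.5])

```text
time: 8.9
position: [0.5932, 0.1212, 0.1403]
orientation: [-0.0, 0.993, 0.114, 0.0]
contact_force: [-0.6, 0.6, 4.7]
grip_width: 0.158
finger_force: 27.6
```

```bash
python3 m.py
```

```text
9.1 [0.5932 0.1212 0.1404] yyaw -76.81 z [ 0. -0. -1.] F [-1.54  0.65  4.36] M [ 0.064  0.089 -0.088] g 0.1624538344663689 27.529044449329376
mean F,M [-0.877  0.285  4.437  0.045  0.092 -0.098]
```

Emit:
apply_moves(motion=[0,0,0,0,0,-1,0,0,0,0,0,-2,0,0,0,0,0,-2])

```text
time: 9.4
position: [0.5932, 0.1212, 0.1404]
orientation: [0.0, 0.995, 0.097, 0.0]
contact_force: [-1.0, 0.6, 4.7]
grip_width: 0.157
finger_force: 27.6
```

```bash
python3 m.py
```

```text
9.6 [0.5932 0.1212 0.1404] yyaw -78.82 z [ 0.  0. -1.] F [-2.05  0.49  4.85] M [-0.018  0.117 -0.154] g 0.1552800141508695 27.56599098443985
mean F,M [-1.41   0.415  5.019  0.008  0.112 -0.104]
```

Emit:
apply_moves(motion=[0,0,0,0,0,-1,0,0,0,0,0,-2,0,0,0,0,0,-2])

```text
time: 9.9
position: [0.5931, 0.1212, 0.1403]
orientation: [-0.0, 0.997, 0.08, -0.0]
contact_force: [-0.2, 1.2, 2.8]
grip_width: 0.159
finger_force: 27.4
```

```bash
python3 m.py
```

```text
10.1 [0.5931 0.1212 0.1404] yyaw -80.83 z [ 0.  0. -1.] F [-0.18 -0.75  4.96] M [-0.022  0.087 -0.131] g 0.1584923913117091 27.600038051605225
mean F,M [-1.236 -0.011  5.17   0.011  0.137 -0.128]
```

Emit:
apply_moves(motion=[0,0,0,0,0,-1,0,0,0,0,0,-2,0,0,0,0,0,-2])

```text
time: 10.4
position: [0.5932, 0.1212, 0.1403]
orientation: [0.0, 0.998, 0.062, 0.0]
contact_force: [-0.6, 1.0, 4.8]
grip_width: 0.161
finger_force: 27.6
```

```bash
python3 m.py
```

```text
10.6 [0.5932 0.1212 0.1403] yyaw -82.81 z [ 0.  0. -1.] F [-0.4   0.51  4.44] M [ 0.063  0.14  -0.032] g 0.1585866358211924 27.561806738376617
mean F,M [-0.311  0.362  4.713  0.032  0.121 -0.009]
```

Emit:
apply_moves(motion=[0,0,0,0,0,-1,0,0,0,0,0,-2,0,0,0,0,0,-2])

```text
time: 10.9
position: [0.5932, 0.1212, 0.1403]
orientation: [0.0, 0.999, 0.045, 0.0]
contact_force: [-1.0, 0.2, 5.4]
grip_width: 0.155
finger_force: 27.6
```

```bash
python3 m.py
```

```text
11.1 [0.5932 0.1213 0.1403] yyaw -84.8 z [ 0.  0. -1.] F [-0.74  1.31  4.77] M [0.091 0.068 0.106] g 0.15500362465720885 27.566038370132446
mean F,M [-0.27   0.965  5.151  0.085  0.077  0.098]
```

Emit:
apply_moves(motion=[0,0,0,0,0,-1,0,0,0,0,0,-2,0,0,0,0,0,-2])

```text
time: 11.4
position: [0.5932, 0.1213, 0.1403]
orientation: [-0.0, 1.0, 0.027, 0.0]
contact_force: [-0.8, 0.7, 4.3]
grip_width: 0.16
finger_force: 27.6
```

```bash
python3 b.py w5; python3 m.py
```

```text
11.4 [0.5932 0.1213 0.1403] yyaw -86.85 z [ 0.  0. -1.] F [-0.83  0.68  4.33] M [0.115 0.067 0.219] g 0.16046829581056654 27.581588923931122
102 [0.59543323 0.1206778  0.1670089 ]
line yaw -87.04636
arm ((631.390380859375, 109.82733917236328), (64.41944885253906, 157.46517944335938), 73.35846710205078)
11.65 [0.5932 0.1213 0.1403] yyaw -86.82 z [ 0.  0. -1.] F [-0.84  0.92  5.63] M [0.135 0.037 0.156] g 0.1534932619821381 27.584127187728882
mean F,M [-0.95   0.354  5.016  0.131  0.06   0.206]
```

Emit:
apply_moves(motion=[0,0,0,0,0,-1,0,0,0,0,0,-2,0,0,0,0,0,-2])

```text
time: 11.95
position: [0.5932, 0.1213, 0.1403]
orientation: [-0.0, 1.0, 0.01, 0.0]
contact_force: [-1.1, 0.3, 4.9]
grip_width: 0.155
finger_force: 27.6
```

```bash
python3 m.py
```

```text
12.15 [0.5932 0.1212 0.1403] yyaw -88.81 z [ 0.  0. -1.] F [-0.11  0.45  4.59] M [0.087 0.067 0.085] g 0.1594575969380167 27.547969222068787
mean F,M [-0.     0.767  4.796  0.155  0.068  0.081]
```

Emit:
apply_moves(motion=[0,0,0,0,0,-1,0,0,0,0,0,-2,0,0,0,0,0,-2])

```text
time: 12.45
position: [0.5932, 0.1212, 0.1403]
orientation: [-0.0, 1.0, -0.008, 0.0]
contact_force: [-0.3, 0.6, 4.0]
grip_width: 0.16
finger_force: 27.5
```

```bash
python3 m.py
```

```text
12.65 [0.5932 0.1212 0.1403] yyaw -90.82 z [ 0.  0. -1.] F [-0.54  0.39  4.46] M [0.158 0.04  0.073] g 0.15805836388720254 27.539398670196533
mean F,M [0.024 0.796 4.719 0.191 0.029 0.061]
```

Emit:
apply_moves(motion=[0,0,0,0,0,-1,0,0,0,0,0,-2,0,0,0,0,0,-2])

```text
time: 12.95
position: [0.5932, 0.1212, 0.1404]
orientation: [-0.0, 1.0, -0.025, 0.0]
contact_force: [-0.5, 0.6, 5.1]
grip_width: 0.159
finger_force: 27.6
```

```bash
python3 m.py
```

```text
13.15 [0.5931 0.1212 0.1403] yyaw -92.84 z [-0.  0. -1.] F [-0.15  1.17  4.76] M [ 0.184  0.007 -0.086] g 0.16102717556921503 27.60941505432129
mean F,M [-0.459  0.831  4.607  0.181  0.028 -0.111]
```

Emit:
apply_moves(motion=[0,0,0,0,0,-1,0,0,0,0,0,-1.5,0,0,0,0,0,-1.5])

```text
time: 13.45
position: [0.5931, 0.1212, 0.1403]
orientation: [-0.0, 0.999, -0.038, 0.0]
contact_force: [-1.4, 1.7, 4.9]
grip_width: 0.16
finger_force: 27.6
```

```bash
python3 m.py
```

```text
13.65 [0.5931 0.1212 0.1403] yyaw -94.34 z [ 0.  0. -1.] F [-0.53  0.91  5.26] M [ 0.178  0.004 -0.042] g 0.15632836337430311 27.59143441915512
mean F,M [-0.731  1.005  4.878  0.174  0.049 -0.034]
```

Emit:
apply_moves(motion=[0,0,0,0,0,-1,0,0,0,0,0,-2,0,0,0,0,0,-2])

```text
time: 13.95
position: [0.5932, 0.1212, 0.1403]
orientation: [-0.0, 0.998, -0.055, -0.0]
contact_force: [0.1, 0.9, 4.7]
grip_width: 0.159
finger_force: 27.6
```

```bash
python3 m.py
```

```text
14.15 [0.5932 0.1212 0.1403] yyaw -96.31 z [ 0.  0. -1.] F [0.27 0.65 5.23] M [ 0.178  0.053 -0.113] g 0.1586408717296112 27.568843066692352
mean F,M [ 0.437  0.967  5.222  0.177  0.07  -0.145]
```

Emit:
apply_moves(motion=[0,0,0,0,0,-1,0,0,0,0,0,-2,0,0,0,0,0,-2])

```text
time: 14.45
position: [0.5932, 0.1212, 0.1404]
orientation: [0.0, 0.997, -0.073, 0.0]
contact_force: [-0.3, 1.2, 5.2]
grip_width: 0.155
finger_force: 27.7
```

```bash
python3 m.py
```

```text
14.65 [0.5931 0.1212 0.1403] yyaw -98.33 z [ 0. -0. -1.] F [0.18 1.05 5.19] M [ 0.141  0.037 -0.088] g 0.15643398055691046 27.633545100688934
mean F,M [-0.309  0.74   5.199  0.156  0.049 -0.098]
```

Emit:
apply_moves(motion=[0,0,0,0,0,-1,0,0,0,0,0,-2,0,0,0,0,0,-2])

```text
time: 14.95
position: [0.5932, 0.1212, 0.1403]
orientation: [0.0, 0.996, -0.09, 0.0]
contact_force: [-0.3, 1.3, 5.3]
grip_width: 0.158
finger_force: 27.6
```

```bash
python3 m.py
```

```text
15.15 [0.5932 0.1212 0.1404] yyaw -100.3 z [ 0. -0. -1.] F [0.12 1.05 5.21] M [0.167 0.072 0.043] g 0.1600952492967755 27.574004530906677
mean F,M [0.022 1.132 5.402 0.151 0.042 0.063]
```

Emit:
apply_moves(motion=[0,0,0,0,0,-1,0,0,0,0,0,-2,0,0,0,0,0,-2])

```text
time: 15.45
position: [0.5932, 0.1212, 0.1404]
orientation: [0.0, 0.994, -0.107, 0.0]
contact_force: [-0.4, 0.6, 4.9]
grip_width: 0.161
finger_force: 32.5
```

```bash
python3 m.py
```

```text
15.65 [0.5932 0.1212 0.1404] yyaw -102.25 z [ 0. -0. -1.] F [-0.97 -0.27  4.49] M [0.098 0.04  0.72 ] g 0.15899705687226706 32.37980246543884
mean F,M [-0.272  0.416  4.713  0.147  0.023  0.784]
```

Emit:
apply_moves(motion=[0,0,0,0,0,-1,0,0,0,0,0,-2,0,0,0,0,0,-2])

```text
time: 15.95
position: [0.5929, 0.1213, 0.1404]
orientation: [0.0, 0.992, -0.124, -0.0]
contact_force: [-1.1, 1.5, 5.8]
grip_width: 0.159
finger_force: 48.5
```

```bash
python3 b.py w6; python3 m.py
```

```text
15.95 [0.5929 0.1213 0.1404] yyaw -104.24 z [-0. -0. -1.] F [-1.06  1.47  5.76] M [0.201 0.169 0.973] g 0.1591167967059616 48.484037183225155
352 [0.59398539 0.12083742 0.16712327]
line yaw 79.15376
arm ((631.6837158203125, 109.48960876464844), (64.35926818847656, 155.0697784423828), 73.36673736572266)
16.2 [0.5929 0.1213 0.1404] yyaw -104.22 z [-0. -0. -1.] F [-1.3   0.88  6.43] M [0.156 0.169 0.974] g 0.16210094832190886 48.30992127768695
mean F,M [-1.133  0.957  5.78   0.169  0.159  0.975]
```

The stop is reached. The last 2° pushed the moment higher than I wanted, because I had queued that step before reading the previous one. I'm backing off to click zero now and then checking that the microscope hasn't shifted.

Emit:
apply_moves(motion=[0,0,0,0,0,2,0,0,0,0,0,4,0,0,0,0,0,4,0,0,0,0,0,4])

```text
time: 16.6
position: [0.593, 0.1212, 0.1403]
orientation: [-0.0, 0.996, -0.09, -0.0]
contact_force: [-0.9, 1.2, 5.2]
grip_width: 0.16
finger_force: 27.9
```

```bash
python3 m.py;  python3 b.py w7; python3 - <<'E'
from h import *
P0=np.load("top.npy"); t=manip.read_camera("top");P=cloud(t)
for Q in (P0,P):
    # far part of base/arm not hidden by the gripper
    m=(abs(Q[...,2]-.118)<.004)&(np.hypot(Q[...,0]-.65,Q[...,1]-.1)<.08)
    a=Q[m]; print(len(a),cv2.minAreaRect((a[:,:2]*1000).astype('float32')))
E
```

```text
16.8 [0.593  0.1212 0.1403] yyaw -100.36 z [-0.  0. -1.] F [-0.99  1.    5.1 ] M [0.211 0.097 0.083] g 0.1592385782157816 27.871835231781006
mean F,M [-0.839  0.988  5.507  0.181  0.132  0.038]
16.8 [0.593  0.1212 0.1403] yyaw -100.36 z [-0.  0. -1.] F [-0.99  1.    5.1 ] M [0.211 0.097 0.083] g 0.1592385782157816 27.871835231781006
293 [0.59404364 0.12095699 0.16714146]
line yaw 80.427795
arm ((631.7864379882812, 109.46075439453125), (64.3757553100586, 156.66705322265625), 73.35337829589844)
483 ((641.5712280273438, 105.94405364990234), (64.0853500366211, 132.12127685546875), 73.24200439453125)
89 ((660.4765625, 70.97535705566406), (20.561782836914062, 79.66175842285156), 87.68109130859375)
```

The microscope arm yaw in the wrist view is unchanged (73.35° against 73.36° before the stop). Click zero sits at tool yaw ≈ −100°. Now going back 4 × 17.2° = 68.8°.

Emit:
apply_moves(motion=[0,0,0,0,0,3,0,0,0,0,0,6,0,0,0,0,0,9,0,0,0,0,0,12,0,0,0,0,0,15,0,0,0,0,0,18,0,0,0,0,0,21,0,0,0,0,0,24,0,0,0,0,0,27,0,0,0,0,0,30,0,0,0,0,0,33,0,0,0,0,0,34.4])

```text
time: 18.1
position: [0.5931, 0.1212, 0.1403]
orientation: [-0.0, 0.978, 0.209, -0.0]
contact_force: [-0.1, 1.5, 5.5]
grip_width: 0.161
finger_force: 27.7
```

```bash
python3 m.py; python3 b.py w8
```

```text
18.3 [0.5931 0.1212 0.1403] yyaw -65.95 z [-0.  0. -1.] F [-0.36  0.76  5.02] M [0.107 0.092 0.014] g 0.16004644505081933 27.616828680038452
mean F,M [-0.46   0.851  4.763  0.136  0.087  0.016]
18.3 [0.5931 0.1212 0.1403] yyaw -65.95 z [-0.  0. -1.] F [-0.36  0.76  5.02] M [0.107 0.092 0.014] g 0.16004644505081933 27.616828680038452
49 [0.59722388 0.12325218 0.16723368]
line yaw -65.19802
arm ((631.0924682617188, 110.23273468017578), (64.51284790039062, 157.85238647460938), 73.19387817382812)
```

Two clicks back, and the moment is near zero, which puts the dial at a detent. Two more to go.

Emit:
apply_moves(motion=[0,0,0,0,0,3,0,0,0,0,0,6,0,0,0,0,0,9,0,0,0,0,0,12,0,0,0,0,0,15,0,0,0,0,0,18,0,0,0,0,0,21,0,0,0,0,0,24,0,0,0,0,0,27,0,0,0,0,0,30,0,0,0,0,0,33,0,0,0,0,0,34.5])

```text
time: 19.55
position: [0.5931, 0.1211, 0.1403]
orientation: [-0.0, 0.872, 0.49, -0.0]
contact_force: [-0.3, -0.1, 5.3]
grip_width: 0.156
finger_force: 27.7
```

```bash
python3 m.py; python3 b.py w9
```

```text
19.75 [0.5931 0.1211 0.1403] yyaw -31.45 z [-0. -0. -1.] F [0.51 0.17 5.15] M [0.061 0.02  0.043] g 0.15890416769760887 27.606731057167053
mean F,M [-0.404  0.379  4.873  0.127  0.046  0.016]
19.75 [0.5931 0.1211 0.1403] yyaw -31.45 z [-0. -0. -1.] F [0.51 0.17 5.15] M [0.061 0.02  0.043] g 0.15890416769760887 27.606731057167053
472 [0.59343828 0.12244329 0.16696035]
line yaw -32.278564
arm ((631.009765625, 110.19368743896484), (65.0168685913086, 157.57485961914062), 73.22418212890625)
```

Emit:
apply_moves(motion=[0,0,0,0,0,0,0,0,0,0,0,0,0,0,0,0,0,0,0,0,0,0,0,0], grip=0.4)

```text
time: 20.2
position: [0.5929, 0.1211, 0.1398]
orientation: [-0.0, 0.872, 0.489, -0.0]
contact_force: [0.1, 0.1, 0.3]
grip_width: 0.295
finger_force: 0.0
```

```bash
python3 m.py; python3 b.py w10
```

```text
20.4 [0.5931 0.1212 0.1402] yyaw -31.42 z [-0. -0. -1.] F [ 0.01 -0.05  0.62] M [ 0.014 -0.018  0.053] g 0.297738452199051 0.0
mean F,M [-0.011 -0.148  0.638  0.001  0.005  0.022]
20.4 [0.5931 0.1212 0.1402] yyaw -31.42 z [-0. -0. -1.] F [ 0.01 -0.05  0.62] M [ 0.014 -0.018  0.053] g 0.297738452199051 0.0
529 [0.59311211 0.12181646 0.16703651]
line yaw -31.341984
arm ((631.120849609375, 110.2554702758789), (64.72344207763672, 157.49122619628906), 73.27243041992188)
```

View pics/w10.png

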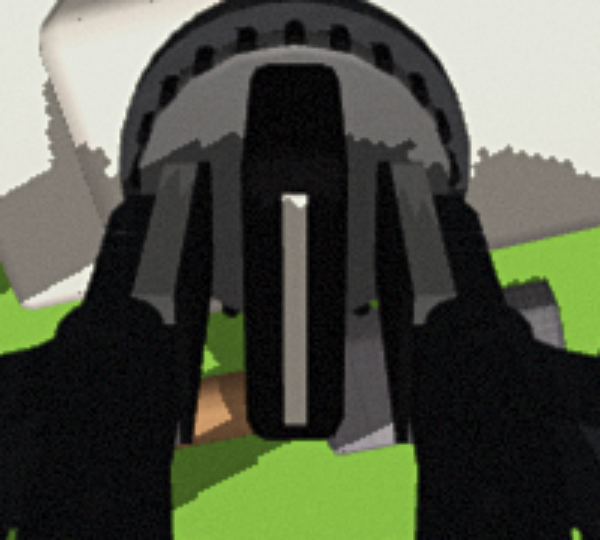

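After release the dial line stays at yaw ≈ −31.3°, 4.0 clicks from click zero at ≈ −100°, and the fingers are clear on both sides. Opening fully and retreating straight up.

Emit:
apply_moves(motion=[0,0,0.005,0,0,0,0,0,0.015,0,0,0,0,0,0.035,0,0,0,0,0,0.06,0,0,0,0,0,0.09,0,0,0,0,0,0.12,0,0,0,-0.04,0,0.14,0,0,0,-0.07,0,0.14,0,0,0,-0.07,0,0.14,0,0,0,-0.07,0,0.14,0,0,0], grip=0.2)

```text
time: 21.45
position: [0.5232, 0.1213, 0.2817]
orientation: [0.001, 0.872, 0.489, 0.001]
contact_force: [-0.1, 0.8, -0.6]
grip_width: 0.4
finger_force: 0.0
```

```bash
python3 - <<'E'
from h import *
s,c,P=wristcloud(); st(s); bar(P)
for Q in (np.load("top.npy"),cloud(manip.read_camera("top")),P):
    m=(abs(Q[...,2]-.118)<.004)&(np.hypot(Q[...,0]-.65,Q[...,1]-.1)<.08)
    a=Q[m]; print(len(a),cv2.minAreaRect((a[:,:2]*1000).astype('float32')))
cv2.imwrite("pics/w11.png",c["pixels"])
E
```

```text
21.45 [0.5232 0.1213 0.2817] yyaw -31.4 z [ 0.002  0.    -1.   ] F [-0.13  0.81 -0.56] M [-0.01  -0.022  0.024] g 0.40039740966905185 0.0
bar 1215 [0.5923 0.1232 0.1653] ((592.5634765625, 121.557373046875), (46.03264617919922, 14.167560577392578), 58.5040283203125) yaw 58.62003393792229
483 ((641.5712280273438, 105.94405364990234), (64.0853500366211, 132.12127685546875), 73.24200439453125)
246 ((642.16748046875, 78.5949935913086), (133.89703369140625, 42.320960998535156), 2.637843132019043)
8070 ((642.7258911132812, 106.7029037475586), (65.33639526367188, 133.31369018554688), 73.01034545898438)
```

View pics/w11.png

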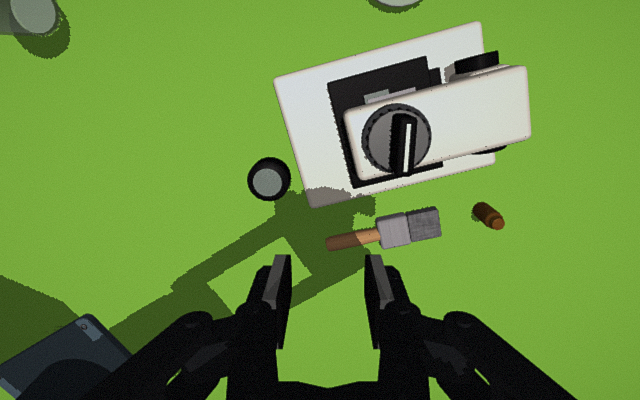

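The dial at px (396,138) rests at yaw 58.6° (−31.4°), the microscope is in place (arm yaw 73.0°, dial centre within 1 mm of before), and the things in view beside it are undisturbed. Handing in.

```bash
python3 -c "
from plant import manip
print(manip.finish_job())"
```

```text
the job is handed in; nothing more can be done
None
```

I turned the dial clockwise to its stop, then back four clicks (68.9°), and let go. It stayed there and the microscope did not measurably move, but at the stop I briefly twisted to about 0.97 N m, over the 0.7 N m limit, so the "without forcing it" part was not fully met.

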